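Slide the well plate into the low plate reader

ROBOT

A 6-joint arm with a two-finger parallel gripper is mounted at the origin on the work surface. World frame = base frame: x ahead of the robot, y to its left, z up, the work surface at z = 0. Lengths are in m, angles in rad, forces in N, time in s.
With the tool pointing down it reaches from about 0.275 to 0.975 m from the base axis. Payload 8.4 kg.
Tool frame: the origin (TCP) lies on the centre line of the jaws, within the pads' length; the fingertips stand ahead of it and the grasp point (between the pads) is the TCP (bot.tip_extent is the z of the fingertips in the tool frame, in m); z points along the fingers, y is the direction in which the jaws open and shut (so a half turn about z gives the same grasp; the last joint's range is limited). The gripper opens to 92 mm and grips with 3 to 60 N. Pads are 20 mm wide; open, the fingers measure 128 mm over their backs; the gripper's body (75 mm by 189 mm) begins 69 mm behind the grasp point.
Start: joints at [-1.128, 0.353, 1.633, -0, 1.155, -0.002], TCP at [0.269, -0.564, 0.196] pointing down, gripper open.
Joint ranges: [-2.63, 2.63], [-0.92, 2.1], [0.06, 2.66], [-1.3, 4.44], [0, 2.69], [-3.02, 3.02]. Speed limits (rad/s): [2.22, 2.22, 2.79, 3.14, 3.14, 3.14].

INTERFACE

Orientations are given as a rotation vector (axis times angle).
In Python, from bench import bot gives the robot as it stands. The module is installed in compiled form; this text tells all that it offers.
- The arm moves only by the tool jog_arm, never from a script. Its argument "commands" is one flat list of numbers, 4 for each row, row after row: the shift along the tool's x, y, z in m, then the turn about the tool's z in rad. In form: [dx, dy, dz, spin, dx, dy, dz, spin, ...]. A call has exactly 8 rows; each row is the pose to reach, as a shift and turn from the pose commanded when the call began, along the tool's axes at that moment; what a row does not reach only later rows make up. A row lasts 1/10 s, in which the tool goes at most 50 mm and 8.59 degrees, less where a joint would pass 70% of its speed; a pose out of reach is approached as far as the arm can. A call with a gripper value outside its range is refused whole. "grip" is the opening, from 0 (shut) to 1 (fully open), set as the call begins (left out, the last holds). The fingers move at their own pace and stop on an object; "squeeze" is the grip in N (left out, the last holds). Time passes only in rows, so rows that repeat a pose let the fingers close, or fill a call up. It gives the time, the measured TCP pose, the force and the opening at its end, in the units of the state.
- bot.sense(): the state, without advancing time (a new reading comes with each control period).
- bot.grab_frame(name): name is "scene" or "side" or "wrist"; returns the picture (480x640x3 uint8, blue, green, red); there is no depth.
- bot.camera_params(name): a dict with "fx", "fy", "cx", "cy" (pixels), "world_to_cam" (4x4, takes a point from world to camera coordinates); the wrist camera has in their place "T_tool_cam" (4x4, takes a point from camera to tool coordinates, whose origin is the TCP and whose axes are the flange's). Camera axes: x right, y up, looking along -z (the intrinsics and any distortion apply to the point x, -y, -z); pixel columns grow to the right and rows downward; lengths in m; the calibration is good to about 2 mm. A picture is of the moment at which its call begins: read the wrist's pose just before it. camera_params takes no time and is no camera call.
- bot.sign_off(): hands the job in, once; it reports no verdict.
The state is a dict: "t": time; "qpos": joint angles; "qd": joint speeds; "joint_efforts": joint torques, N m; "position": TCP position; "ee_rot": TCP orientation; "contact_force": force on the tool from outside, world axes, zero at the start; "torque": the same for the moment, N m; "finger_gap": finger opening in m.
Only numpy, scipy, OpenCV 4.12 (cv2) and the standard library are available. Lean on these libraries where they do the work, as an engineer would, in place of code of your own. Each camera call takes 0.05 s, during which the arm holds its last target.

TASK

Push the lidded well plate across the bench, into the reader's lane and under its low bridge, until its leading short edge is fully home against the stop and it sits square to it. Only push with the fingertips: keep the plate flat on the bench, never lifting or tipping it. Do not bump the reader with the robot, leave the other things where they stand, and let go at the end.

Things in the scene. Friction and masses are not known exactly. Their poses are not given: they have to be found in the camera images.
- plate: lidded 24-well plate: flat white closed slab 128 (its x) by 86 (its y) by 16 mm high, 24 round grey spots on top, about 0.12 kg, loose on the bench before the reader's mouth. Origin: centre of the underside. Slides easily (about 1 N), same after a half turn. Starts up to about 35 mm beside the lane's line and 0.3 rad askew, its centre 170 to 215 mm before the reader's origin
- reader: plate reader fixed to the bench: white bridge 80 mm deep (its x), 134 wide (its y), top 54 mm high, on two side feet. Lane below: bare bench along the reader's x, 94 mm wide, 20 mm headroom. Origin: on the bench under the bridge's middle. The plate enters at the -x side moving to +x, long side along the lane; home, its centre is at x = -11 mm, y = 0
- stop (a point): middle of the stop's face (low aluminium bar behind the bridge, 12 mm high), which the plate's leading short edge must touch; reader x = 53 mm, 8 mm above the bench, axes as the reader's. With the plate home its rear 35 mm still sticks out in front of the bridge, so no finger need go under it
- mouth (a point): middle of the lane's entrance at the bridge's front face; reader x = -40 mm, 10 mm above the bench, axes as the reader's. Two low aluminium guide strips (14 mm high) flare out from it by 30 degrees, from x = -40 to -66 mm, to about 119 mm between their tips
- tube_rack: loose grey rack full of capped sample tubes, 94 (x) by 138 (y) by 80 mm high, a bystander beyond the reader; origin: centre of the underside
- bottle: loose amber bottle, 60 mm in diameter, 130 mm high, a bystander; origin: centre of the underside
- jar: loose small clear jar, 48 mm in diameter, 50 mm high, a bystander; origin: centre of the underside
There are look-alikes about, which are no part of the job. Of the things that look like the reader, take the one that is farthest from the robot's base at the start.

How it is judged:
On the way:
1. the plate's leading edge is under the bridge, the plate lying flat (x of plate in the frame of reader above -0.09 m and y of plate in the frame of reader between -0.012 and 0.012 m and height (world z) of plate below 0.004 m), for 0.05 s.
At the end, for the whole second after the job is handed in: The plate lies flat and still in the lane under the bridge, its leading edge within 4.5 mm of the stop, its centre within 6 mm of the lane's middle and square to the lane within 0.05 rad (x of plate in the frame of reader between -0.0155 and -0.006 m and y of plate in the frame of reader between -0.006 and 0.006 m and angle between the x axis of plate and the x axis of reader, either way round below 0.05 rad and height (world z) of plate below 0.003 m and angle between plate's own z axis and vertical below 0.03 rad and linear speed of plate below 0.01 m/s); the robot touches nothing.
It fails at once if the plate is lifted (underside centre more than 5 mm off the bench) (height (world z) of plate above 0.005 m).
It fails at once if the plate is tipped by more than 0.1 rad (angle between plate's own z axis and vertical above 0.1 rad).
It fails at once if the robot bumps the reader (more than 5 N) (contact force between any of the fingers, the arm and reader above 5 N).
It fails at once if the rack, bottle or jar is moved by more than 15 mm (distance of any of tube_rack, bottle, jar from where it was at the start of the episode above 0.015 m).
It also fails if it takes over 64 s, if anything falls off the work surface, if the arm or the gripper's body presses on something with over 40 N, if the wrist force passes 120 N, or if a joint passes its speed limit or range.

## Working session

There is one attempt and no reset: what is moved stays moved. The work goes in short steps, Python scripts to look and compute and a tool call to move; the robot and the scene stay as the last step left them, time stands still between calls to the robot, and variables do not carry over. Pictures are saved under pics/ and viewed, and the job is handed in when it is done.

Besides the shell and the picture viewer there is one more tool, called after "Request:" as a command line: name --argument value ..., lists and objects as JSON in quotes. jog_arm: Moves the arm, as the interface text tells. Its arguments: {"type":"object","properties":{"commands":{"type":"array","items":{"type":"number"}},"grip":{"type":"number"},"squeeze":{"type":"number"}},"required":["commands"]}

```bash
mkdir -p pics; python3 - <<'E'
from bench import bot
import cv2,numpy as np
np.set_printoptions(precision=4,suppress=True)
s=bot.sense()
for k in s: print(k,s[k])
print(bot.tip_extent)
for n in ["scene","side","wrist"]:
    cv2.imwrite(f"pics/{n}0.png",bot.grab_frame(n)); print(n,bot.camera_params(n))
E
```

```text
t 0.0
qpos [-1.1284  0.3536  1.6341  0.      1.1552 -0.0024]
qd [ 0.      0.0005  0.0002  0.0001  0.0001 -0.0009]
joint_efforts [  0.0006 -59.3842 -33.4221   0.0697   0.0235  -0.0002]
position [ 0.2687 -0.5637  0.195 ]
ee_rot [-3.063  -0.6926  0.0004]
contact_force [-0.5747  0.8966  0.4558]
torque [0.0218 0.0079 0.0102]
finger_gap 0.09207379287652642
0.019
scene {'fx': 544.5977463150034, 'fy': 544.5977463150034, 'cx': 321.05117971060076, 'cy': 243.1313850984084, 'world_to_cam': array([[ 0.4883,  0.8725, -0.0178, -0.131 ],
       [-0.6132,  0.3576,  0.7043,  0.3256],
       [ 0.6209, -0.333 ,  0.7097, -1.3166],
       [ 0.    ,  0.    ,  0.    ,  1.    ]])}
side {'fx': 479.03849565746987, 'fy': 479.03849565746987, 'cx': 317.475433726936, 'cy': 233.71268441301038, 'world_to_cam': array([[-0.9496, -0.3136, -0.0043,  0.4372],
       [ 0.1733, -0.536 ,  0.8262, -0.1961],
       [-0.2614,  0.7838,  0.5633, -0.5643],
       [ 0.    ,  0.    ,  0.    ,  1.    ]])}
wrist {'fx': 343.5185186021761, 'fy': 343.5185186021761, 'cx': 315.7194306434953, 'cy': 241.75017478972197, 'T_tool_cam': array([[-0.0004,  0.967 ,  0.2548,  0.0715],
       [ 1.    ,  0.0005, -0.0003,  0.0003],
       [-0.0004,  0.2548, -0.967 , -0.1898],
       [ 0.    ,  0.    ,  0.    ,  1.    ]])}
```

View pics/scene0.png

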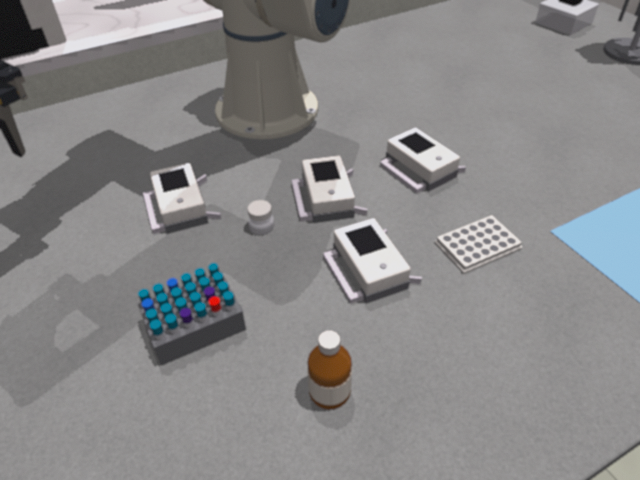

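View pics/side0.png

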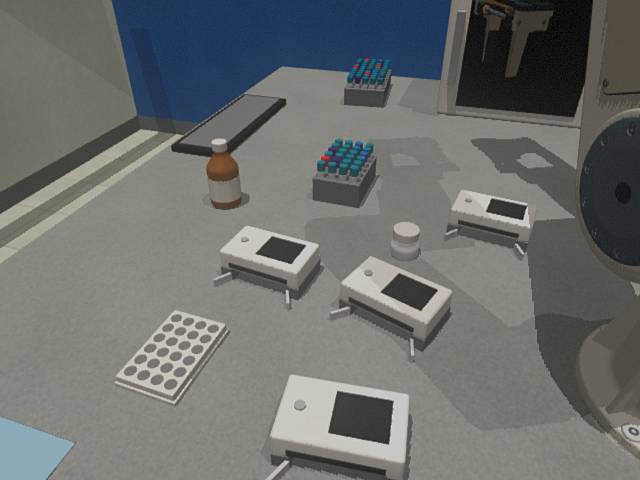

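View pics/wrist0.png

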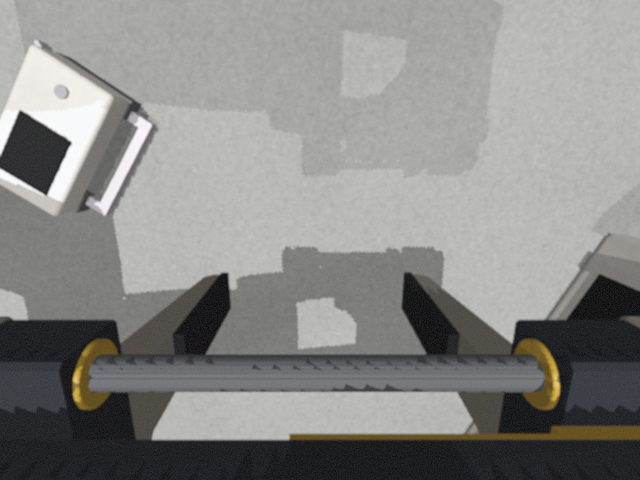

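The scene view shows four reader look-alikes, at scene pixels (178,197), (328,187), (423,157) and (372,257). The plate is at (479,243), the rack at (190,310), the bottle at (330,370) and the jar at (260,215). I'll measure all four readers' distances from the base and take close crops.

```bash
cat > h.py <<'E'
from bench import bot
import cv2,numpy as np
np.set_printoptions(precision=4,suppress=True)
def ray(n,uv,s=None):
    p=bot.camera_params(n)
    d=np.array([(uv[0]-p['cx'])/p['fx'],-(uv[1]-p['cy'])/p['fy'],-1.])
    if n=='wrist':
        T=np.eye(4);T[:3,:3]=cv2.Rodrigues(np.array(s['ee_rot']))[0];T[:3,3]=s['position'];T=T@p['T_tool_cam']
    else: T=np.linalg.inv(p['world_to_cam'])
    return T[:3,3],T[:3,:3]@d
def onz(n,uv,z,s=None):
    o,d=ray(n,uv,s); return o+d*(z-o[2])/d[2]
def proj(n,P,s=None):
    p=bot.camera_params(n)
    W=p['world_to_cam'] if n!='wrist' else None
    if W is None:
        T=np.eye(4);T[:3,:3]=cv2.Rodrigues(np.array(s['ee_rot']))[0];T[:3,3]=s['position'];W=np.linalg.inv(T@p['T_tool_cam'])
    q=W[:3,:3]@P+W[:3,3]
    return np.array([p['cx']+p['fx']*q[0]/-q[2],p['cy']-p['fy']*q[1]/-q[2]])
E
python3 - <<'E'
from h import *
for n,c in [('scene',[(178,190),(328,180),(423,150),(372,250)]),('side',[(493,210),(395,290),(340,410),(268,250)])]:
    for uv in c:
        p=onz(n,uv,.054); print(n,uv,p,np.hypot(*p[:2]))
s=cv2.imread('pics/scene0.png'); d=cv2.imread('pics/side0.png')
a=cv2.resize(s[200:320,310:530],None,fx=3.6,fy=3.6,interpolation=cv2.INTER_CUBIC); cv2.imwrite('pics/c1.png',a)
a=cv2.resize(d[210:410,100:340],None,fx=3,fy=3,interpolation=cv2.INTER_CUBIC); cv2.imwrite('pics/c2.png',a)
E
```

```text
scene (178, 190) [ 0.2564 -0.2992  0.054 ] 0.3939909002505088
scene (328, 180) [ 0.3731 -0.0425  0.054 ] 0.3754725239056822
scene (423, 150) [0.3867 0.1697 0.054 ] 0.4222864089122266
scene (372, 250) [ 0.57   -0.0712  0.054 ] 0.5744406407330528
side (493, 210) [ 0.238 -0.281  0.054] 0.36822011125214554
side (395, 290) [ 0.3581 -0.0249  0.054 ] 0.3589803873531019
side (340, 410) [0.377  0.1778 0.054 ] 0.4168414382468793
side (268, 250) [ 0.5575 -0.0564  0.054 ] 0.5603461817088498
```

View pics/c1.png

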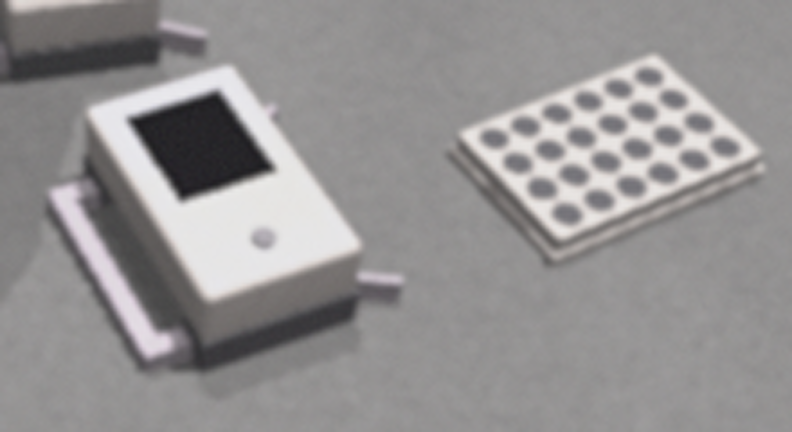

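View pics/c2.png

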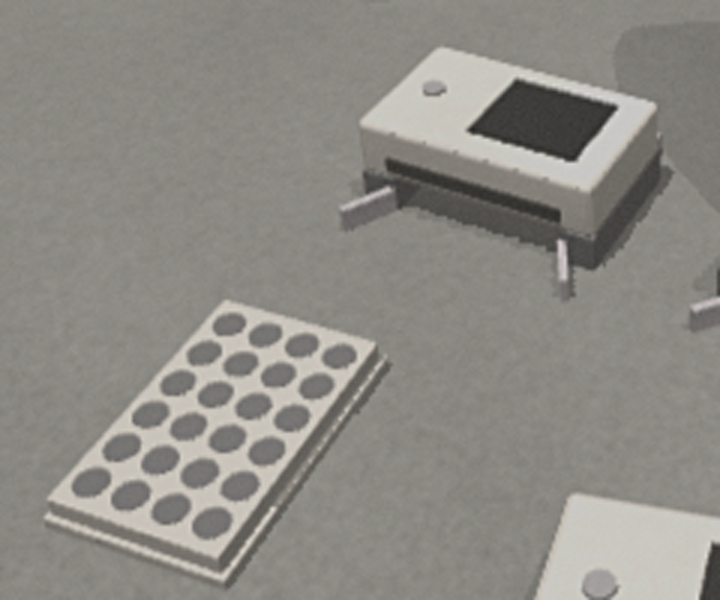

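```bash
python3 - <<'E'
from h import *
S=lambda L:[(310+x/3.6,200+y/3.6) for x,y in L]
D=lambda L:[(100+x/3,210+y/3) for x,y in L]
def tri(a,b):
    A=[];B=[]
    o1,d1=ray('scene',a);o2,d2=ray('side',b)
    t=np.linalg.lstsq(np.c_[d1,-d2],o2-o1,rcond=None)[0]
    p,q=o1+t[0]*d1,o2+t[1]*d2
    return (p+q)/2,np.linalg.norm(p-q)
# reader top corners order: front-left? (same physical order in both views)
rs=S([(88,108),(235,66),(360,245),(207,303)])
rd=D([(657,103),(592,192),(362,128),(440,47)])
ps=S([(494,139),(650,76),(726,146),(567,214)])
pd=D([(340,356),(212,522),(91,483),(229,324)])
for nm,a,b,z in [('reader',rs,rd,.054),('spots',ps,pd,.016)]:
    print(nm)
    for u,v in zip(a,b): print(' tri',*tri(u,v))
    for n,c in (('scene',a),('side',b)):
        P=np.array([onz(n,u,z) for u in c])
        e=np.roll(P,-1,0)-P
        print(n,P.mean(0),'edges',np.linalg.norm(e,axis=1),'ang',np.degrees(np.arctan2(e[:,1],e[:,0])))
print(tri((369.5,245),(262,253)))
# others
print('bottle',onz('scene',(330,398),0),onz('side',(225,200),0),'jar',onz('scene',(260,225),0),onz('side',(405,250),0))
E
```

```text
reader
 tri [ 0.4916 -0.0988  0.0493] 0.0028765495514230474
 tri [ 0.4999 -0.0211  0.0478] 0.005111336053020468
 tri [ 0.6285 -0.0365  0.0465] 0.001407495517576144
 tri [ 0.6227 -0.1151  0.0474] 0.002974062836338258
scene [ 0.5671 -0.0708  0.054 ] edges [0.0774 0.1273 0.0772 0.1323] ang [ 82.1268  -7.4826 -94.1459 172.6764]
side [ 0.5559 -0.0615  0.054 ] edges [0.0781 0.1275 0.0794 0.1289] ang [ 85.0799  -5.3903 -93.9453 174.0379]
spots
 tri [0.5815 0.0824 0.014 ] 0.0018075663625484312
 tri [0.5857 0.1792 0.0144] 0.0017769528966292923
 tri [0.6432 0.1774 0.0143] 0.0011363515692477963
 tri [0.6396 0.0802 0.0143] 0.00141131612083928
scene [0.6143 0.1288 0.016 ] edges [0.0971 0.0573 0.097  0.0576] ang [ 87.7684  -2.1564 -92.0557 177.977 ]
side [0.6107 0.1306 0.016 ] edges [0.0963 0.0575 0.097  0.0582] ang [ 87.3621  -1.4876 -92.1764 177.7764]
(array([ 0.5616, -0.0614,  0.0482]), np.float64(0.016775400887434233))
bottle [ 0.7426 -0.251   0.    ] [ 0.738  -0.2526  0.    ] jar [ 0.3663 -0.1868  0.    ] [ 0.3683 -0.1951 -0.    ]
```

Reader chosen: scene (372,257), about 0.57 m from the base. The others are at 0.36–0.42 m. Its mouth faces the plate. The plate is one of a kind, at scene (479,243) and side (172,355). I'll move above the lane with tool x near world 83.5° for an overhead look.

Request:
jog_arm --commands '[0.034,-0.026,-0.007,-0.063,0.069,-0.052,-0.013,-0.126,0.103,-0.078,-0.02,-0.19,0.137,-0.104,-0.026,-0.253,0.172,-0.13,-0.033,-0.316,0.206,-0.157,-0.04,-0.38,0.24,-0.183,-0.046,-0.443,0.275,-0.209,-0.053,-0.506]' --grip 0.5

```text
t: 0.95
position: [0.4275, -0.2555, 0.2488]
ee_rot: [-2.791, -1.441, 0.0]
contact_force: [0.3, -1.1, 0.3]
finger_gap: 0.046
```

```bash
cat > goto.py <<'E'
import sys
from h import *
s=bot.sense();R=cv2.Rodrigues(np.array(s['ee_rot']))[0]
P=np.array(s['position']);a=np.arctan2(R[1,0],R[0,0])
print('t',s['t'],'pos',P,'angle deg',np.degrees(a),'tilt z',R[:,2],'F',np.array(s['contact_force']),'gap',s['finger_gap'],'q',np.array(s['qpos']))
if len(sys.argv)>3:
    t=np.array([float(v) for v in sys.argv[1:4]]);print('tool delta',R.T@(t-P),'dist',np.linalg.norm(t-P))
    if len(sys.argv)>4: print('spin',-(np.radians(float(sys.argv[4]))-a))
E
python3 goto.py 0.585 0.05 0.30 83.5
```

```text
t 0.95 pos [ 0.4275 -0.2555  0.2488] angle deg 54.61075190902117 tilt z [-0.0002  0.0001 -1.    ] F [ 0.3086 -1.06    0.2546] gap 0.04602741102830057 q [-0.5417  0.1018  1.8362 -0.      1.2038  0.0759]
tool delta [ 0.3403 -0.0485 -0.0512] dist 0.3475089409461729
spin -0.504212497613067
```

Request:
jog_arm --commands '[0.043,-0.006,-0.006,-0.063,0.085,-0.012,-0.013,-0.126,0.128,-0.018,-0.019,-0.189,0.17,-0.024,-0.026,-0.252,0.213,-0.03,-0.032,-0.315,0.255,-0.036,-0.039,-0.378,0.298,-0.042,-0.045,-0.441,0.34,-0.048,-0.051,-0.504]'

```text
t: 1.75
position: [0.5862, 0.0492, 0.2998]
ee_rot: [-2.343, -2.092, 0.0]
contact_force: [0.7, 0.1, 0.2]
finger_gap: 0.0458
```

Request:
jog_arm --commands '[0,0,0,0,0,0,0,0,0,0,0,0,0,0,0,0,0,0,0,0,0,0,0,0,0,0,0,0,0,0,0,0]'

```text
t: 2.55
position: [0.5857, 0.0472, 0.2997]
ee_rot: [2.347, 2.088, -0.0]
contact_force: [0.0, -0.5, -0.2]
finger_gap: 0.0458
```

```bash
python3 - <<'E'
from h import *
import json
s=bot.sense(); json.dump({k:np.array(s[k]).tolist() for k in('position','ee_rot')},open('w1.json','w'))
cv2.imwrite('pics/wrist1.png',bot.grab_frame('wrist'))
print(s['position'],s['ee_rot'],s['t'],s['qpos'])
E
```

```text
[0.5857 0.0472 0.2997] [ 2.3469  2.0885 -0.    ] 2.55 [ 0.0778  0.2132  1.591  -0.      1.3374  0.1942]
```

View pics/wrist1.png

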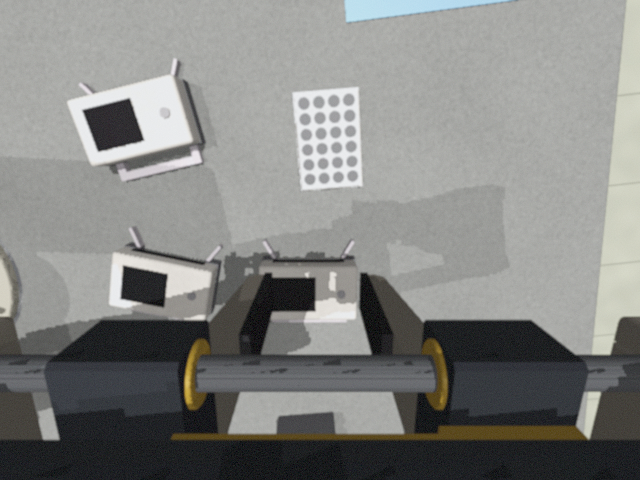

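The overhead view shows the plate at (328,138) and the target reader at (310,288), partly hidden by the fingers. I'll shift about 0.1 m toward the reader so that both are seen clear.

Request:
jog_arm --commands '[-0.03,0,0,0,-0.06,0,0,0,-0.09,0,0,0,-0.11,0,0,0,-0.11,0,0,0,-0.11,0,0,0,-0.11,0,0,0,-0.11,0,0,0]'

```text
t: 3.4
position: [0.5731, -0.0609, 0.2997]
ee_rot: [-2.345, -2.09, -0.0]
contact_force: [0.5, -0.2, 1.0]
finger_gap: 0.0462
```

```bash
python3 - <<'E'
from h import *
import json
s=bot.sense(); json.dump({k:np.array(s[k]).tolist() for k in('position','ee_rot')},open('w2.json','w'))
im=bot.grab_frame('wrist');cv2.imwrite('pics/wrist2.png',im)
print(s['position'],s['ee_rot'],s['t'],s['qd'])
cv2.imwrite('pics/wrist2c.png',cv2.resize(im[20:280,200:460],None,fx=2.3,fy=2.3,interpolation=cv2.INTER_CUBIC))
E
```

```text
[ 0.5731 -0.0609  0.2997] [-2.3452 -2.0901 -0.0002] 3.4 [-0.0002 -0.001   0.0004 -0.0002  0.001  -0.0021]
```

View pics/wrist2c.png

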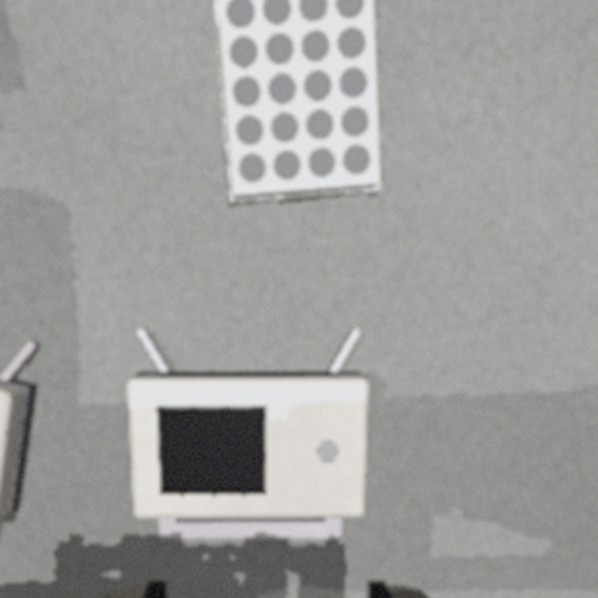

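```bash
cat > m.py <<'E'
from h import *
import json
def spots(im,roi,amin=20):
    x0,y0,x1,y1=roi; g=cv2.cvtColor(im[y0:y1,x0:x1],cv2.COLOR_BGR2GRAY)
    g=cv2.resize(g,None,fx=4,fy=4,interpolation=cv2.INTER_CUBIC)
    _,w=cv2.threshold(g,0,255,cv2.THRESH_OTSU)
    w=cv2.morphologyEx(w,cv2.MORPH_OPEN,np.ones((3,3)))
    cs,h=cv2.findContours(w,cv2.RETR_CCOMP,cv2.CHAIN_APPROX_NONE)
    out=[]
    for c,hh in zip(cs,h[0]):
        if hh[3]>=0 and cv2.contourArea(c)>amin*16:
            m=cv2.moments(c);out.append((x0+(m['m10']/m['m00']+.5)/4-.5,y0+(m['m01']/m['m00']+.5)/4-.5))
    return np.array(out)
def plate(n,im,roi,s=None,amin=20):
    sp=spots(im,roi,amin); P=np.array([onz(n,u,.016,s)[:2] for u in sp])
    c=P.mean(0);u,sv,vt=np.linalg.svd(P-c);a=np.degrees(np.arctan2(vt[0,1],vt[0,0]))%180
    e=(P-c)@vt.T
    print(n,len(P),'centre',c,'angle',a,'extent',np.ptp(e,0))
    return c,a
E
python3 - <<'E'
from m import *
w1=json.load(open('w1.json'));w2=json.load(open('w2.json'))
plate('wrist',cv2.imread('pics/wrist1.png'),(285,75,372,200),w1)
plate('scene',cv2.imread('pics/scene0.png'),(430,205,530,280))
plate('side',cv2.imread('pics/side0.png'),(110,300,235,410),amin=40)
f=lambda L:[(200+x/2.3,20+y/2.3) for x,y in L]
def edges(P):
    e=np.roll(P,-1,0)-P
    print(P.mean(0),'len',np.linalg.norm(e,axis=1),'ang',np.degrees(np.arctan2(e[:,1],e[:,0])));print(P)
edges(np.array([onz('wrist',u,.054,w2) for u in f([(127,380),(368,378),(363,516),(134,518)])]))
edges(np.array([onz('wrist',u,.014,w2) for u in f([(140,331),(358,331),(333,371),(165,371)])]))
edges(np.array([onz('wrist',u,.012,w2) for u in f([(161,540),(342,538)])]))
E
```

```text
wrist 24 centre [0.6124 0.1297] angle 87.71580190429961 extent [0.0968 0.0581]
scene 24 centre [0.6131 0.1285] angle 87.75225957631436 extent [0.0963 0.0579]
side 24 centre [0.6116 0.1303] angle 87.64118116979458 extent [0.0968 0.058 ]
[ 0.5622 -0.0684  0.054 ] len [0.1316 0.0781 0.1308 0.0782] ang [ -6.1365 -96.8224 173.9126  83.7526]
[[ 0.5012 -0.0225  0.054 ]
 [ 0.6321 -0.0366  0.054 ]
 [ 0.6228 -0.1141  0.054 ]
 [ 0.4927 -0.1003  0.054 ]]
[ 0.5682 -0.0171  0.014 ] len [0.128  0.0272 0.0999 0.0271] ang [  -6.6081 -128.026   173.3923  114.3464]
[[ 0.506   0.0018  0.014 ]
 [ 0.6332 -0.0129  0.014 ]
 [ 0.6164 -0.0344  0.014 ]
 [ 0.5171 -0.0229  0.014 ]]
[ 0.5556 -0.133   0.012 ] len [0.1142 0.1142] ang [ -5.9448 174.0552]
[[ 0.4988 -0.1271  0.012 ]
 [ 0.6124 -0.1389  0.012 ]]
```

The pictures agree. The reader origin is about (0.562,-0.068), its x axis at -96.3°. The plate is at (0.612,0.130), which is reader (-0.202,+0.028), 4° askew. First I'll push sideways on the long edge with both fingertips, which also squares the plate. Then I'll push from the rear.

Request:
jog_arm --commands '[0.024,0.012,0,-0.14,0.048,0.024,0,-0.28,0.072,0.036,0,-0.42,0.097,0.048,0,-0.56,0.121,0.06,0,-0.7,0.145,0.072,0,-0.84,0.169,0.084,0,-0.98,0.193,0.096,0,-1.12]'

```text
t: 4.25
position: [0.6911, 0.1205, 0.2995]
ee_rot: [-0.868, -3.019, 0.0]
contact_force: [0.0, -0.7, 0.5]
finger_gap: 0.0458
```

```bash
python3 goto.py 0.69 0.121 0.12 173.7
```

```text
t 4.25 pos [0.6911 0.1205 0.2995] angle deg 147.90864561113153 tilt z [-0.0002  0.     -1.    ] F [ 0.0211 -0.7455  0.4756] gap 0.045815801904397976 q [ 0.1705  0.4043  1.3306  0.0001  1.4068 -0.8402]
tool delta [ 0.0011 -0.0002  0.1795] dist 0.17955109620122559
spin -0.45014405263444424
```

Request:
jog_arm --commands '[0.001,0,0.04,-0.12,0.001,0,0.08,-0.24,0.001,0,0.12,-0.36,0.001,0,0.16,-0.45,0.001,0,0.18,-0.45,0.001,0,0.18,-0.45,0.001,0,0.18,-0.45,0.001,0,0.18,-0.45]'

```text
t: 5.05
position: [0.6911, 0.1198, 0.1217]
ee_rot: [0.183, 3.134, 0.001]
contact_force: [-1.2, -0.3, 0.1]
finger_gap: 0.0457
```

```bash
python3 goto.py 0.69 0.121 0.023 173.7; python3 - <<'E'
from m import *
s=bot.sense(); im=bot.grab_frame('wrist');cv2.imwrite('pics/wrist3.png',im)
json.dump({k:np.array(s[k]).tolist() for k in('position','ee_rot')},open('w3.json','w'))
E
```

```text
t 5.05 pos [0.6911 0.1198 0.1217] angle deg 173.3160035988971 tilt z [ 0.0028  0.0005 -1.    ] F [-1.1543 -0.2947  0.1411] gap 0.04572773532639916 q [ 0.1695  0.5365  1.5195 -0.      1.0827 -1.2846]
tool delta [0.0015 0.001  0.0987] dist 0.09868338040485138
spin -0.006702001515054068
```

View pics/wrist3.png

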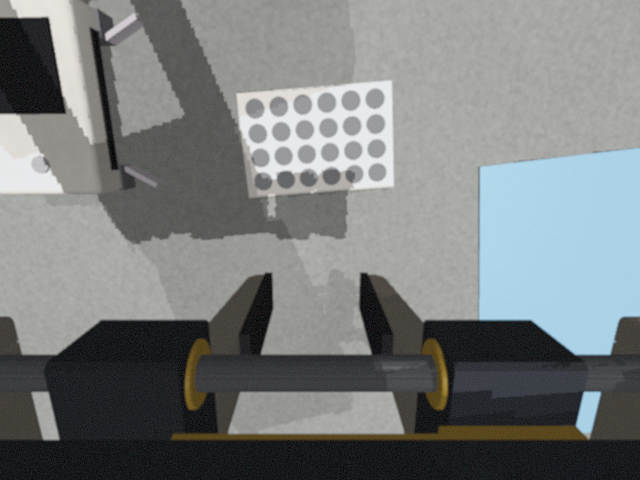

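The wrist view shows the plate at (320,138), with the fingers centred beside its long edge and a clear gap. I'll go down.

Request:
jog_arm --commands '[0,0,0.03,-0.007,0,0,0.06,-0.007,0,0,0.08,-0.007,0,0,0.09,-0.007,0,0,0.096,-0.007,0,0,0.098,-0.007,0,0,0.098,-0.007,0,0,0.098,-0.007]'

```text
t: 5.9
position: [0.6906, 0.1194, 0.0228]
ee_rot: [0.172, 3.135, 0.001]
contact_force: [-0.9, -0.1, 0.2]
finger_gap: 0.0462
```

```bash
python3 - <<'E'
o=(0.5622,-0.0684)
import math
a=math.radians(-96.3)
for y in (.060,.053): 
  x=-.2024; print(o[0]+x*math.cos(a)-y*math.sin(a), o[1]+x*math.sin(a)+y*math.cos(a))
E
python3 goto.py 0.6371 0.127 0.023 173.7
```

```text
0.6440478818921384 0.12619363871866565
0.6370901552039522 0.12696177889630297
t 5.9 pos [0.6906 0.1194 0.0228] angle deg 173.70782131143343 tilt z [ 0.0016  0.0003 -1.    ] F [-0.8889 -0.0999  0.1929] gap 0.04620626222966112 q [ 0.1691  0.6472  1.5747 -0.      0.9181 -1.2919]
tool delta [ 0.054   0.0017 -0.0003] dist 0.05404698830665142
spin 0.0001365076363377682
```

Request:
jog_arm --commands '[0.008,0,0,0,0.015,0,0,0,0.02,0,0,0,0.024,0,0,0,0.028,0,0,0,0.032,0,0,0,0.036,0,0,0,0.04,0,0,0]'

```text
t: 6.7
position: [0.6498, 0.1237, 0.0217]
ee_rot: [-0.172, -3.137, -0.0]
contact_force: [-0.2, 0.2, -0.0]
finger_gap: 0.0458
```

```bash
python3 goto.py 0.6371 0.127 0.023 173.7;  python3 - <<'E'
from m import *
s=bot.sense(); im=bot.grab_frame('wrist');cv2.imwrite('pics/wrist4.png',im)
cv2.imwrite('pics/scene4.png',bot.grab_frame('scene'))
json.dump({k:np.array(s[k]).tolist() for k in('position','ee_rot')},open('w4.json','w'))
E
```

```text
t 6.7 pos [0.6498 0.1237 0.0217] angle deg 173.70819707428907 tilt z [-0.0001  0.     -1.    ] F [-0.2186  0.1759 -0.0274] gap 0.045753763303057096 q [ 0.1859  0.6     1.6699  0.      0.8717 -1.2751]
tool delta [ 0.013   0.0019 -0.0013] dist 0.013158873721748928
spin 0.00014306593537538603
```

View pics/wrist4.png

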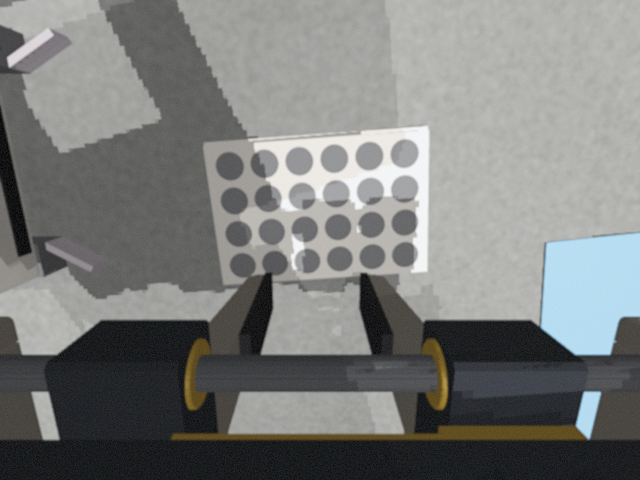

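View pics/scene4.png

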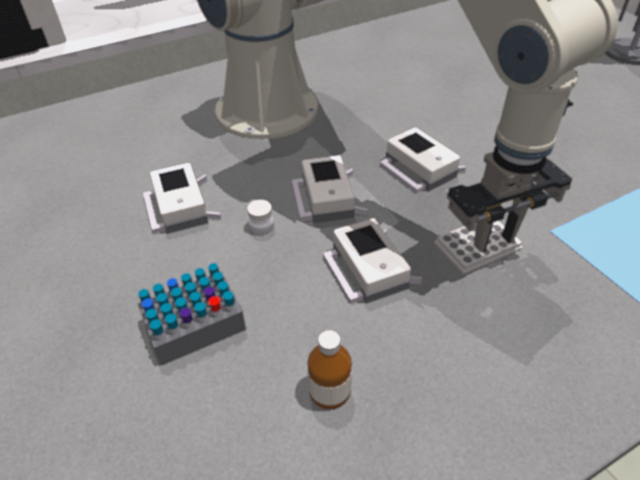

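```bash
 python3 - <<'E'
from m import *
w=json.load(open('w4.json'))
im=cv2.imread('pics/wrist4.png')
g=cv2.cvtColor(im,cv2.COLOR_BGR2GRAY)
a=cv2.adaptiveThreshold(g,255,cv2.ADAPTIVE_THRESH_MEAN_C,cv2.THRESH_BINARY,41,8)
# row/col corners by hand
sp=[(230,165),(405,153),(405,254),(242,265)]
P=np.array([onz('wrist',u,.016,w)[:2] for u in sp]);e=np.roll(P,-1,0)-P
print(P,P.mean(0),np.linalg.norm(e,axis=1),np.degrees(np.arctan2(e[:,1],e[:,0])))
C=np.array([onz('wrist',u,.016,w)[:2] for u in [(206,143),(428,127),(427,270),(222,284)]]);print(C,C.mean(0))
cv2.imwrite('pics/c4.png',cv2.resize(im[110:340,190:450],None,fx=2.6,fy=2.6,interpolation=cv2.INTER_CUBIC))
d=cv2.imread('pics/scene4.png');cv2.imwrite('pics/c4s.png',cv2.resize(d[180:290,420:560],None,fx=5,fy=5,interpolation=cv2.INTER_CUBIC))
E
```

```text
[[0.5811 0.083 ]
 [0.5853 0.1799]
 [0.6434 0.1774]
 [0.6396 0.08  ]] [0.6123 0.1301] [0.097  0.0582 0.0974 0.0586] [ 87.5006  -2.5343 -92.2566 177.0855]
[[0.568  0.072 ]
 [0.573  0.1929]
 [0.6549 0.1901]
 [0.6503 0.0659]] [0.6116 0.1302]
```

View pics/c4s.png

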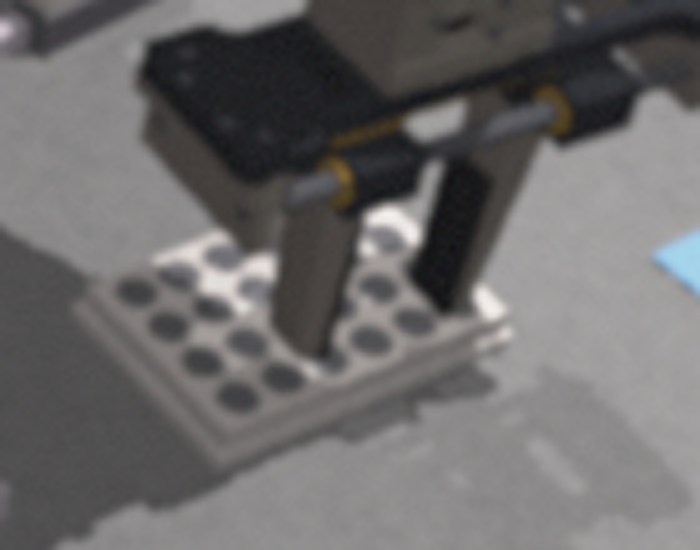

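```bash
 python3 - <<'E'
from m import *
w=json.load(open('w4.json'))
R=cv2.Rodrigues(np.array(w['ee_rot']))[0];p=np.array(w['position'])
for dx in(-.01,.01):
  for dy in (-.041,-.023,.023,.041):
    for dz in (.019,-.03):
      q=p+R@np.array([dx,dy,dz]);u=proj('scene',q);print((dx,dy,dz),'scene',u,'crop',(u-[420,180])*5,'wrist',proj('wrist',q,w),'side',proj('side',q))
print(np.linalg.inv(bot.camera_params('scene')['world_to_cam'])[:3,3])
E
```

```text
(-0.01, -0.041, 0.019) scene [472.6541 269.3568] crop [263.2705 446.7841] wrist [253.0582 280.8821] side [166.8183 322.5391]
(-0.01, -0.041, -0.03) scene [477.9824 249.4981] crop [289.9121 347.4904] wrist [236.0564 315.8995] side [160.1854 296.1602]
(-0.01, -0.023, 0.019) scene [481.493  266.2188] crop [307.4649 431.0938] wrist [280.8325 280.8773] side [158.2561 331.1167]
(-0.01, -0.023, -0.03) scene [487.133  246.3433] crop [335.665  331.7165] wrist [271.3414 315.8958] side [151.1049 304.5477]
(-0.01, 0.023, 0.019) scene [503.6819 258.341 ] crop [418.4093 391.7051] wrist [351.8247 280.8651] side [134.6849 354.7304]
(-0.01, 0.023, -0.03) scene [510.0887 238.429 ] crop [450.4436 292.1452] wrist [361.536  315.8863] side [126.0235 327.7148]
(-0.01, 0.041, 0.019) scene [512.2117 255.3127] crop [461.0587 376.5633] wrist [379.6096 280.8603] side [124.7332 364.7   ]
(-0.01, 0.041, -0.03) scene [518.9074 235.3887] crop [494.5371 276.9434] wrist [396.8381 315.8826] side [115.3973 337.5299]
(0.01, -0.041, 0.019) scene [466.0875 261.5436] crop [230.4377 407.7178] wrist [251.5799 251.2519] side 
[... 209 characters left out ...]
2.4367] wrist [280.0036 251.2454] side [169.9772 335.5606]
(0.01, -0.023, -0.03) scene [480.1455 238.602 ] crop [300.7274 293.0101] wrist [269.9979 279.057 ] side [163.2666 308.8934]
(0.01, 0.023, 0.019) scene [496.8096 250.8132] crop [384.0478 354.0661] wrist [352.6564 251.2287] side [146.7989 359.6892]
(0.01, 0.023, -0.03) scene [502.8695 230.8996] crop [414.3477 254.498 ] wrist [362.8898 279.0407] side [138.6047 332.5886]
(0.01, 0.041, 0.019) scene [505.258  247.8624] crop [426.2901 339.312 ] wrist [381.0912 251.2222] side [137.0049 369.8848]
(0.01, 0.041, -0.03) scene [511.6015 227.9399] crop [458.0075 239.6993] wrist [399.2478 279.0343] side [128.1467 342.6367]
[ 1.0811 -0.4406  0.7027]
```

View pics/c4.png

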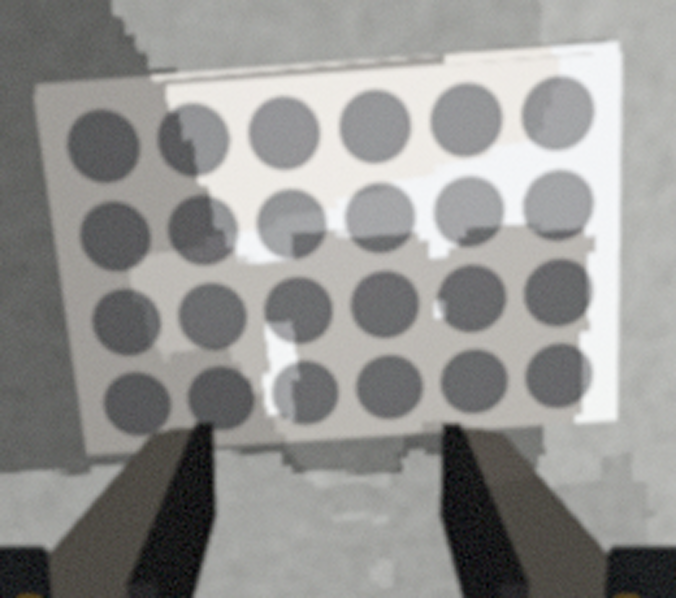

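The plate has not moved. In the scene crop the fingertips appear above the plate rather than beside it, although the reported tip height is 3 mm. I'll back off and triangulate the fingertips before going on.

Request:
jog_arm --commands '[-0.01,0,0,0,-0.02,0,0,0,-0.03,0,0,0,-0.04,0,0,0,-0.04,0,0,0,-0.04,0,0,0,-0.04,0,0,0,-0.04,0,0,0]'

```text
t: 7.6
position: [0.6894, 0.1193, 0.0216]
ee_rot: [-0.172, -3.136, 0.0]
contact_force: [-0.1, 0.5, -0.4]
finger_gap: 0.046
```

```bash
 python3 - <<'E'
from m import *
s=bot.sense();print(s['position'],s['ee_rot'],s['contact_force'],s['finger_gap'])
json.dump({k:np.array(s[k]).tolist() for k in('position','ee_rot')},open('w5.json','w'))
a=bot.grab_frame('scene');b=bot.grab_frame('side');c=bot.grab_frame('wrist')
for n,i in(('scene',a),('side',b),('wrist',c)): cv2.imwrite(f'pics/{n}5.png',i)
x=cv2.resize(a[170:290,430:570],None,fx=4,fy=4,interpolation=cv2.INTER_CUBIC)
y=cv2.resize(b[230:390,60:240],None,fx=3,fy=3,interpolation=cv2.INTER_CUBIC)
cv2.imwrite('pics/c5a.png',x);cv2.imwrite('pics/c5b.png',y)
E
```

```text
[0.6894 0.1193 0.0216] [-0.1722 -3.1364  0.0001] [-0.1378  0.471  -0.4354] 0.04603098792104836
```

View pics/c5a.png

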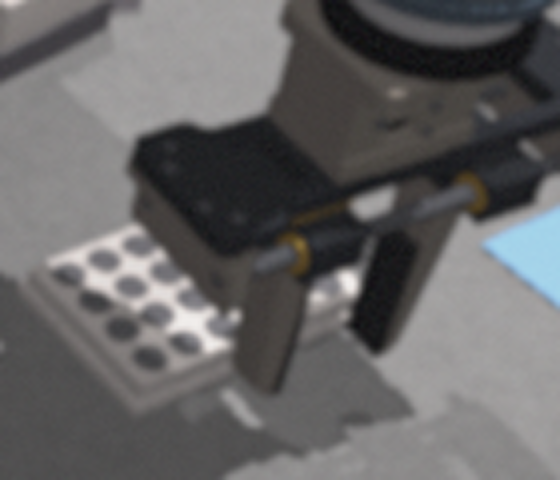

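View pics/c5b.png

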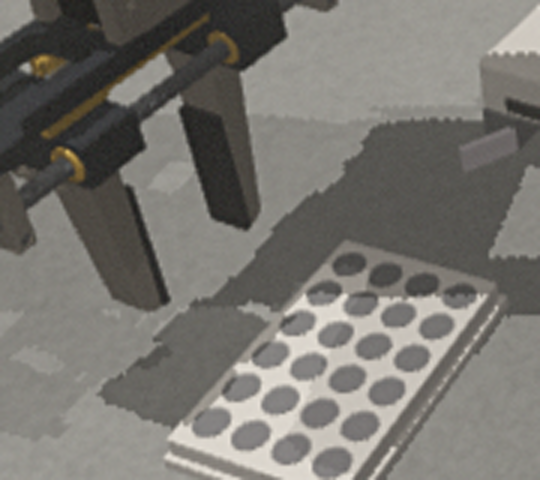

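View pics/side5.png

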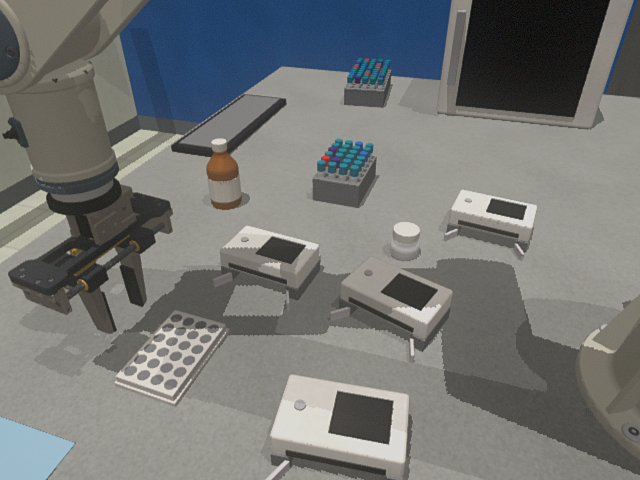

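```bash
 python3 - <<'E'
from m import *
w=json.load(open('w5.json'));R=cv2.Rodrigues(np.array(w['ee_rot']))[0];p=np.array(w['position'])
def tri(a,b):
    o1,d1=ray('scene',a);o2,d2=ray('side',b)
    t=np.linalg.lstsq(np.c_[d1,-d2],o2-o1,rcond=None)[0]
    x,y=o1+t[0]*d1,o2+t[1]*d2
    return (x+y)/2,np.linalg.norm(x-y)
for a,b in [((258,380),(234,218)),((374,348),(142,303))]:
    q,e=tri((430+a[0]/4,170+a[1]/4),(60+b[0]/3,230+b[1]/3));print(q,e,'tool',R.T@(q-p))
E
```

```text
[0.6873 0.0914 0.039 ] 0.0012197506622710723 tool [-0.001  -0.028  -0.0174]
[0.6955 0.1467 0.0362] 0.002852591036888437 tool [-0.0031  0.0279 -0.0146]
```

Triangulation puts the real fingertips about 37 mm above the bench. The tips are at roughly tool z = -16 mm, not the +19 mm that `bot.tip_extent` claims. The wrist view and the unmoved plate both agree with that. I'll lower in guarded steps to bring the true tips to about 6 mm.

Request:
jog_arm --commands '[0,0,0.006,0,0,0,0.012,0,0,0,0.016,0,0,0,0.018,0,0,0,0.02,0,0,0,0.022,0,0,0,0.024,0,0,0,0.024,0]'

```text
t: 8.55
position: [0.6897, 0.1193, -0.0026]
ee_rot: [-0.172, -3.137, 0.0]
contact_force: [-0.6, -0.6, 0.3]
finger_gap: 0.0457
```

```bash
 python3 - <<'E'
from m import *
s=bot.sense();print(s['position'],s['ee_rot'],s['contact_force'],s['finger_gap'])
json.dump({k:np.array(s[k]).tolist() for k in('position','ee_rot')},open('w6.json','w'))
a=bot.grab_frame('scene');b=bot.grab_frame('side')
x=cv2.resize(a[190:290,440:560],None,fx=4,fy=4,interpolation=cv2.INTER_CUBIC)
y=cv2.resize(b[250:400,60:240],None,fx=3,fy=3,interpolation=cv2.INTER_CUBIC)[:400]
z=np.zeros((400,480+540,3),np.uint8);z[:,:480]=x;z[:,480:]=y
cv2.imwrite('pics/c6.png',cv2.resize(z,(800,314)))
cv2.imwrite('pics/c6a.png',x);cv2.imwrite('pics/c6b.png',y)
E
```

```text
[ 0.6897  0.1193 -0.0026] [-0.1724 -3.1365  0.0001] [-0.6399 -0.5826  0.3177] 0.04568959671080073
```

View pics/c6a.png

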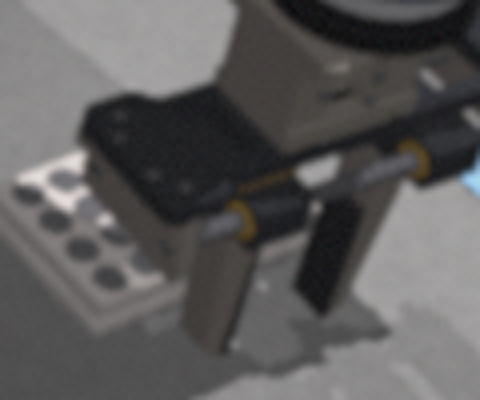

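View pics/c6b.png

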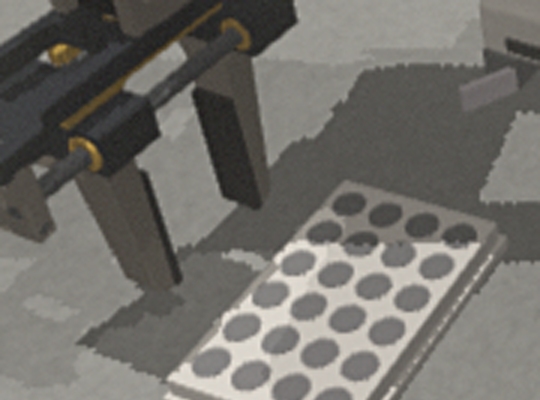

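```bash
 cat >> m.py <<'E'
def tri(a,b):
    o1,d1=ray('scene',a);o2,d2=ray('side',b)
    t=np.linalg.lstsq(np.c_[d1,-d2],o2-o1,rcond=None)[0]
    x,y=o1+t[0]*d1,o2+t[1]*d2
    return (x+y)/2,np.linalg.norm(x-y)
E
python3 - <<'E'
from m import *
w=json.load(open('w6.json'));R=cv2.Rodrigues(np.array(w['ee_rot']))[0];p=np.array(w['position'])
for a,b in [((210,346),(243,202)),((316,308),(158,287))]:
    q,e=tri((440+a[0]/4,190+a[1]/4),(60+b[0]/3,250+b[1]/3));print(q,e,'tool',R.T@(q-p))
# body bottom corner guess
E
```

```text
[0.6891 0.0923 0.0118] 0.001968572732195315 tool [-0.0024 -0.0269 -0.0144]
[0.6943 0.1469 0.01  ] 0.001916696672774186 tool [-0.0015  0.028  -0.0126]
```

Request:
jog_arm --commands '[0,0,0.001,0,0,0,0.002,0,0,0,0.003,0,0,0,0.004,0,0,0,0.005,0,0,0,0.006,0,0,0,0.006,0,0,0,0.006,0]'

```text
t: 9.45
position: [0.6898, 0.1193, -0.0084]
ee_rot: [-0.172, -3.137, 0.0]
contact_force: [0.4, -0.1, 0.5]
finger_gap: 0.0456
```

```bash
python3 goto.py 0.6371 0.127 -0.009 173.7
```

```text
t 9.45 pos [ 0.6898  0.1193 -0.0084] angle deg 173.71132402198003 tilt z [-0.0001 -0.     -1.    ] F [ 0.3743 -0.1203  0.5491] gap 0.045588998721492975 q [ 0.1691  0.6864  1.5853 -0.      0.8699 -1.2919]
tool delta [0.0532 0.0019 0.0007] dist 0.0532788930523794
spin 0.00019764146811995786
```

Request:
jog_arm --commands '[0.008,0,0,0,0.014,0,0,0,0.019,0,0,0,0.023,0,0,0,0.027,0,0,0,0.031,0,0,0,0.035,0,0,0,0.038,0,0,0]'

```text
t: 10.25
position: [0.6519, 0.1235, -0.0082]
ee_rot: [0.172, 3.137, 0.0]
contact_force: [0.4, -0.2, -0.5]
finger_gap: 0.0459
```

```bash
python3 goto.py 0.6371 0.127 -0.009 173.7;  python3 - <<'E'
from m import *
s=bot.sense(); im=bot.grab_frame('wrist');cv2.imwrite('pics/wrist7.png',im)
json.dump({k:np.array(s[k]).tolist() for k in('position','ee_rot')},open('w7.json','w'))
E
```

```text
t 10.25 pos [ 0.6519  0.1235 -0.0082] angle deg 173.7088068595886 tilt z [ 0.0003  0.0001 -1.    ] F [ 0.4003 -0.1843 -0.4905] gap 0.045856236364105435 q [ 0.185   0.6425  1.6752  0.      0.8236 -1.276 ]
tool delta [0.0151 0.0018 0.0008] dist 0.015245935160957466
spin 0.0001537086965823775
```

View pics/wrist7.png

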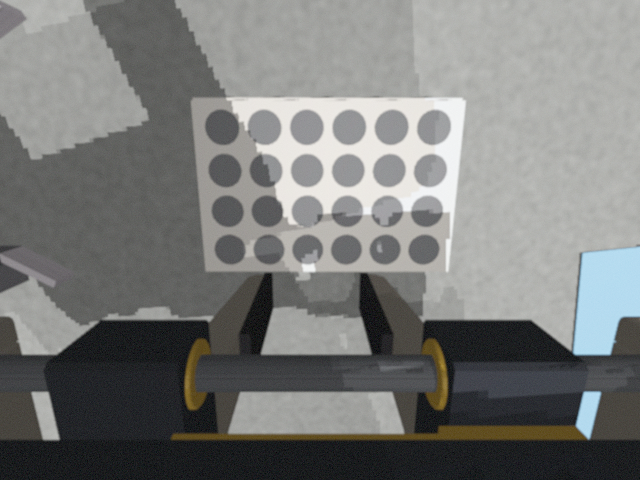

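The plate now turns with the fingers and is square to the gripper: its top row of spots runs from (222,127) to (434,127). I'll measure it in the reader frame.

```bash
cat >> m.py <<'E'
O=np.array([0.5622,-0.0684]);A=np.radians(-96.3);X=np.array([np.cos(A),np.sin(A)]);Y=np.array([-np.sin(A),np.cos(A)])
def rf(p): d=np.array(p[:2])-O; return np.array([d@X,d@Y])
def wf(x,y): return O+x*X+y*Y
def corners(n,L,z,s=None):
    P=np.array([onz(n,u,z,s)[:2] for u in L]);e=np.roll(P,-1,0)-P
    c=P.mean(0);print(n,'centre',c,'reader frame',rf(c),'len',np.linalg.norm(e,axis=1),'ang rel',(np.degrees(np.arctan2(e[:,1],e[:,0]))+96.3+45)%90-45)
E
python3 - <<'E'
from m import *
w=json.load(open('w7.json'))
corners('wrist',[(222,127),(434,127),(424,249),(230,249)],.016,w)
print('tcp',rf(w['position']))
print(wf(-.2024,.053))
E
```

```text
wrist centre [0.5999 0.1346] reader frame [-0.2059  0.0152] len [0.0971 0.0581 0.0972 0.0581] ang rel [-0.0164  0.0681 -0.0068 -0.0423]
tcp [-0.2006  0.0681]
[0.6371 0.127 ]
```

Request:
jog_arm --commands '[0.003,0,0,0,0.006,0,0,0,0.009,0,0,0,0.012,0,0,0,0.014,0,0,0,0.015,0,0,0,0.015,0,0,0,0.015,0,0,0]'

```text
t: 11.1
position: [0.6369, 0.1251, -0.0084]
ee_rot: [-0.172, -3.136, 0.0]
contact_force: [0.6, -0.1, 0.5]
finger_gap: 0.0459
```

```bash
python3 goto.py
```

```text
t 11.1 pos [ 0.6369  0.1251 -0.0084] angle deg 173.70892903778207 tilt z [-0.0006 -0.0001 -1.    ] F [ 0.5836 -0.0566  0.4524] gap 0.04587368566212928 q [ 0.1916  0.6264  1.709   0.0001  0.8068 -1.2695]
```

Back off, rise, then look again.

Request:
jog_arm --commands '[-0.01,0,0,0,-0.02,0,0,0,-0.03,0,0,0,-0.035,0,-0.02,0,-0.04,0,-0.05,0,-0.04,0,-0.09,0,-0.04,0,-0.13,0,-0.04,0,-0.13,0]'

```text
t: 11.9
position: [0.6816, 0.1212, 0.1281]
ee_rot: [0.172, 3.127, 0.003]
contact_force: [-0.3, 0.3, 0.4]
finger_gap: 0.0459
```

```bash
  python3 - <<'E'
from m import *
s=bot.sense(); im=bot.grab_frame('wrist');cv2.imwrite('pics/wrist8.png',im)
json.dump({k:np.array(s[k]).tolist() for k in('position','ee_rot')},open('w8.json','w'))
print(wf(-.31,0))
E
python3 goto.py 0.5963 0.2397 0.12 83.7
```

```text
[0.5962 0.2397]
t 11.95 pos [0.6799 0.1209 0.1251] angle deg 173.6936178230864 tilt z [ 0.006   0.0011 -1.    ] F [ 0.0003 -0.0563 -0.8354] gap 0.04603852535635015 q [ 0.1738  0.5156  1.5468 -0.      1.0731 -1.2869]
tool delta [0.0961 0.1089 0.0047] dist 0.14532588487137535
spin 1.5706849367943096
```

View pics/wrist8.png

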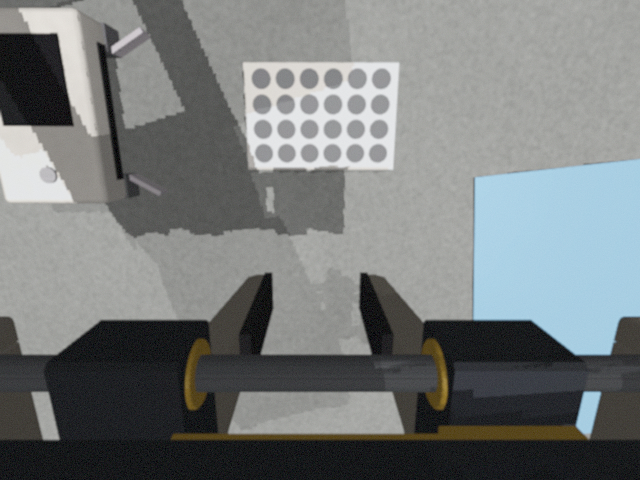

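Request:
jog_arm --commands '[0.012,0.014,0,0.14,0.024,0.027,0,0.28,0.036,0.041,0,0.42,0.048,0.055,0,0.56,0.06,0.068,0,0.7,0.072,0.082,0,0.84,0.084,0.095,0,0.98,0.096,0.109,0,1.12]'

```text
t: 12.75
position: [0.5925, 0.2397, 0.12]
ee_rot: [-1.819, -2.56, 0.003]
contact_force: [-0.5, 0.8, 0.2]
finger_gap: 0.0459
```

```bash
  python3 - <<'E'
from m import *
w=json.load(open('w8.json'))
corners('wrist',[(261,78),(381,78),(378,153),(264,153)],.016,w)
print('tipsmid',rf(onz('wrist',(148,38),.014,w)),rf(onz('wrist',(158,191),.014,w)))
E
python3 goto.py 0.5963 0.2397 0.12 83.7
```

```text
wrist centre [0.585  0.1366] reader frame [-0.2063  0.0001] len [0.0965 0.0584 0.0968 0.0584] ang rel [-0.0046  0.346  -0.0311  0.0607]
tipsmid [-0.07   -0.0583] [-0.0633  0.0616]
t 12.75 pos [0.5925 0.2397 0.12  ] angle deg 109.19556327713309 tilt z [-0.0022 -0.0009 -1.    ] F [-0.4793  0.8002  0.2051] gap 0.04594215853798454 q [ 0.3821  0.452   1.6651 -0.      1.0269  0.0471]
tool delta [-0.0012  0.0036 -0.    ] dist 0.0037634526058021754
spin 0.4449815238365278
```

```bash
  python3 - <<'E'
from m import *
w=json.load(open('w8.json'))
for u in [(473,180),(473,300),(640,160)]: print(onz('wrist',u,0,w))
print(wf(-.295,.0))
E
python3 goto.py 0.5946 0.2248 0.05 83.7
```

```text
[0.6533 0.2693 0.    ]
[0.7734 0.2705 0.    ]
[0.652  0.4188 0.    ]
[0.5946 0.2248]
t 12.75 pos [0.5925 0.2397 0.12  ] angle deg 109.19556327713309 tilt z [-0.0022 -0.0009 -1.    ] F [-0.4793  0.8002  0.2051] gap 0.04594215853798454 q [ 0.3821  0.452   1.6651 -0.      1.0269  0.0471]
tool delta [-0.0147 -0.0028  0.07  ] dist 0.07155460322563667
spin 0.4449815238365278
```

Blue mat starts at y≈0.27, clear of the fingers. Finish the turn and go part way down.

Request:
jog_arm --commands '[-0.004,-0.001,0,0.14,-0.009,-0.002,0.01,0.28,-0.015,-0.003,0.02,0.42,-0.015,-0.003,0.04,0.445,-0.015,-0.003,0.06,0.445,-0.015,-0.003,0.07,0.445,-0.015,-0.003,0.07,0.445,-0.015,-0.003,0.07,0.445]'

```text
t: 13.55
position: [0.5957, 0.2244, 0.0515]
ee_rot: [-2.334, -2.103, 0.001]
contact_force: [0.0, -0.2, 1.1]
finger_gap: 0.0459
```

```bash
  python3 - <<'E'
from m import *
s=bot.sense(); im=bot.grab_frame('wrist');cv2.imwrite('pics/wrist9.png',im);b=bot.grab_frame('side');cv2.imwrite('pics/side9.png',b);cv2.imwrite('pics/scene9.png',bot.grab_frame('scene'))
json.dump({k:np.array(s[k]).tolist() for k in('position','ee_rot')},open('w9.json','w'))
E
python3 goto.py 0.5946 0.2248 -0.0084 83.7
```

```text
t 13.7 pos [0.5963 0.2247 0.0526] angle deg 84.04423163362989 tilt z [ 0.0013  0.0005 -1.    ] F [-1.7052 -0.2724  0.5055] gap 0.04568099299927841 q [ 0.358   0.5286  1.7148 -0.      0.8968  0.462 ]
tool delta [-0.0001 -0.0018  0.061 ] dist 0.06099286104383084
spin 0.006007975396360221
```

View pics/side9.png

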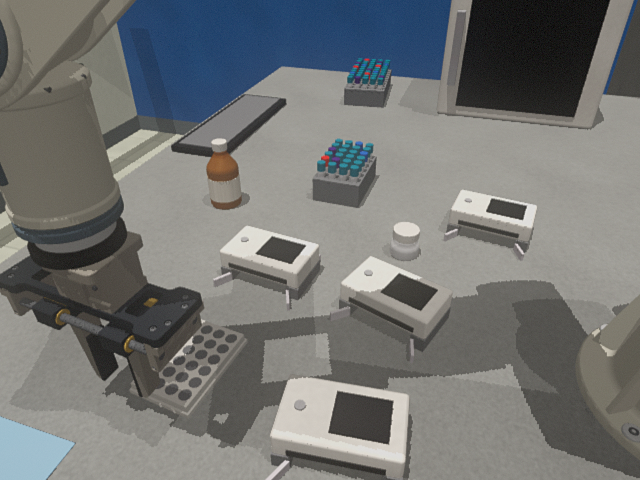

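View pics/scene9.png

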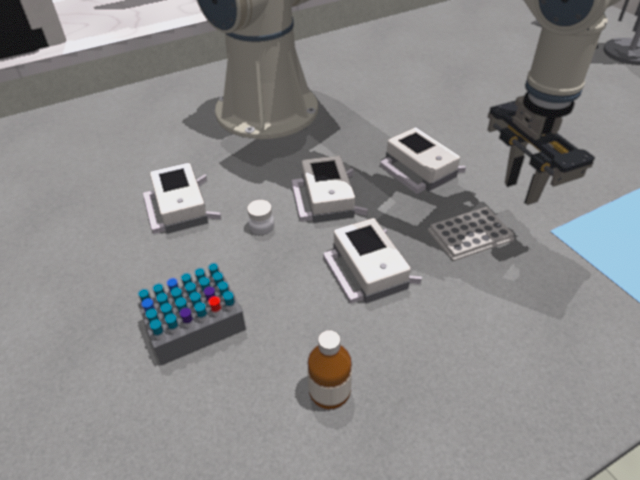

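Fingers are behind the plate's rear edge (scene plate (472,232), fingers (530,185)), so I go down behind it.

Request:
jog_arm --commands '[0,-0.001,0.02,0.003,0,-0.001,0.035,0.003,0,-0.001,0.045,0.003,0,-0.001,0.051,0.003,0,-0.001,0.055,0.003,0,-0.001,0.058,0.003,0,-0.001,0.058,0.003,0,-0.001,0.058,0.003]'

```text
t: 14.5
position: [0.5949, 0.2246, -0.006]
ee_rot: [2.337, 2.099, 0.001]
contact_force: [0.1, 0.2, 0.4]
finger_gap: 0.0459
```

```bash
python3 goto.py 0.5946 0.2248 -0.0084 83.7;python3 - <<'E'
from m import *
s=bot.sense();print('tcp rf',rf(s['position']))
a=bot.grab_frame('scene');b=bot.grab_frame('side')
cv2.imwrite('pics/c10a.png',cv2.resize(a[130:280,410:610],None,fx=4,fy=4,interpolation=cv2.INTER_CUBIC))
cv2.imwrite('pics/c10b.png',cv2.resize(b[280:460,60:260],None,fx=3,fy=3,interpolation=cv2.INTER_CUBIC))
E
```

```text
t 14.5 pos [ 0.5949  0.2246 -0.006 ] angle deg 83.8677075821723 tilt z [ 0.0005  0.0002 -1.    ] F [0.0708 0.1674 0.4313] gap 0.045875988818596766 q [0.3586 0.6073 1.7403 0.     0.7935 0.4656]
tool delta [ 0.0002 -0.0003  0.0024] dist 0.0024283756865200704
spin 0.0029270494894655386
tcp rf [-0.2948  0.0004]
```

View pics/c10a.png

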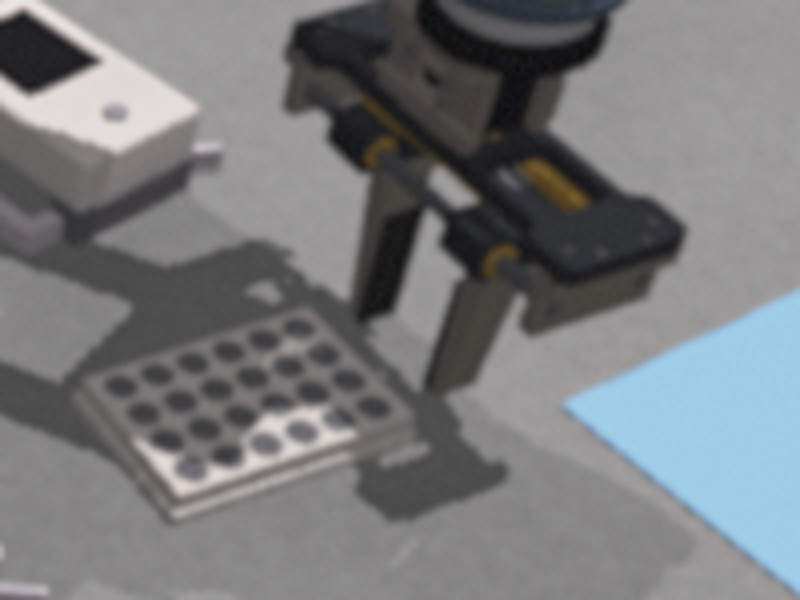

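View pics/c10b.png

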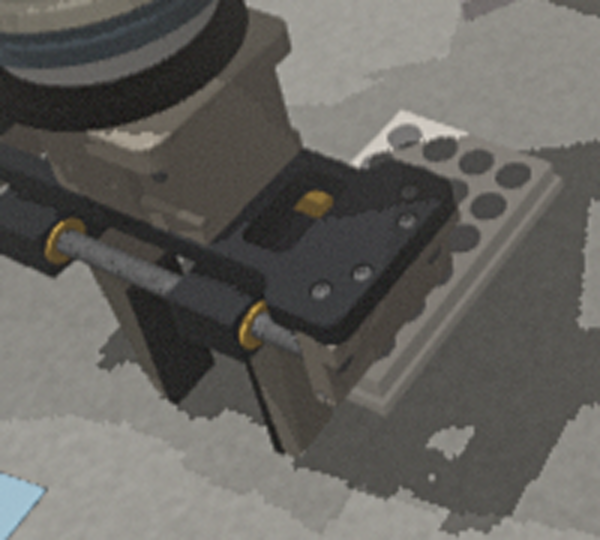

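Request:
jog_arm --commands '[-0.004,0,0.001,0.003,-0.008,0,0.002,0.003,-0.012,0,0.002,0.003,-0.016,0,0.002,0.003,-0.021,0,0.002,0.003,-0.027,0,0.002,0.003,-0.033,0,0.002,0.003,-0.039,0,0.002,0.003]'

```text
t: 15.4
position: [0.5904, 0.1852, -0.0083]
ee_rot: [-2.34, -2.096, -0.0]
contact_force: [-0.7, 0.7, -0.2]
finger_gap: 0.046
```

Request:
jog_arm --commands '[-0.006,0,0,0,-0.012,0,0,0,-0.018,0,0,0,-0.024,0,0,0,-0.03,0,0,0,-0.036,0,0,0,-0.042,0,0,0,-0.048,0,0,0]'

```text
t: 16.2
position: [0.5852, 0.1376, -0.0083]
ee_rot: [2.34, 2.096, 0.0]
contact_force: [0.0, -0.0, -0.1]
finger_gap: 0.046
```

```bash
python3 goto.py;python3 - <<'E'
from m import *
s=bot.sense();print('tcp rf',rf(s['position']))
a=bot.grab_frame('scene');b=bot.grab_frame('side')
cv2.imwrite('pics/scene11.png',a);cv2.imwrite('pics/side11.png',b)
cv2.imwrite('pics/c11a.png',cv2.resize(a[190:310,320:520],None,fx=4,fy=4,interpolation=cv2.INTER_CUBIC))
cv2.imwrite('pics/c11b.png',cv2.resize(b[210:410,80:340],None,fx=3,fy=3,interpolation=cv2.INTER_CUBIC))
E
```

```text
t 16.2 pos [ 0.5852  0.1376 -0.0083] angle deg 83.69789631122973 tilt z [ 0.  0. -1.] F [ 0.0233 -0.0492 -0.1109] gap 0.045993186006804125 q [0.2284 0.5716 1.8209 0.     0.7491 0.3384]
tcp rf [-0.2072  0.0002]
```

View pics/c11a.png

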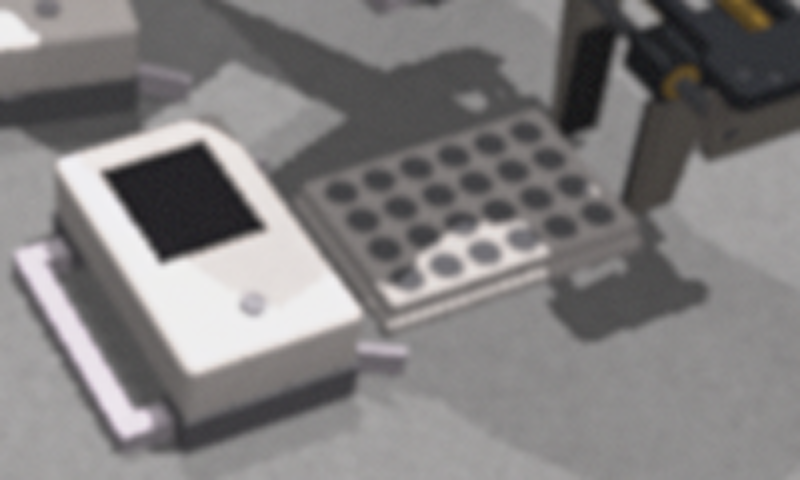

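View pics/c11b.png

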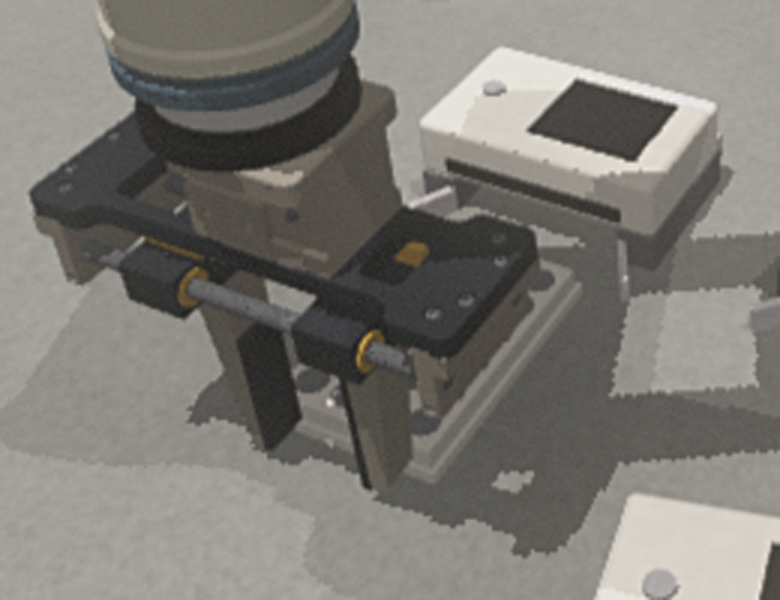

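```bash
python3 - <<'E'
from m import *
f=lambda L:[(320+x/4,190+y/4) for x,y in L]
corners('scene',f([(340,192),(526,132),(598,214),(407,277)]),.016)
print('guide tip',rf(onz('scene',f([(405,350)])[0],.014)))
# same view: reader front-top edge at .049
corners('scene',[(310+x/3.6,200+y/3.6) for x,y in [(88,108),(235,66),(360,245),(207,303)]],.05)
E
```

```text
scene centre [0.5787 0.0627] reader frame [-0.1321  0.002 ] len [0.0967 0.0579 0.096  0.0572] ang rel [-0.1223  0.1162 -0.5644  0.8364]
guide tip [-0.0635  0.0647]
scene centre [ 0.5639 -0.0685] reader frame [-0.      0.0017] len [0.0779 0.1281 0.0776 0.1332] ang rel [-1.5732 -1.1826  2.1541 -1.0236]
```

In the same scene view the plate centre is at y=+2.0 mm and the reader at +1.7 mm, and the plate is square within about 0.5°. So it is in line, and I continue.

Request:
jog_arm --commands '[-0.006,0,0,0,-0.012,0,0,0,-0.018,0,0,0,-0.024,0,0,0,-0.03,0,0,0,-0.036,0,0,0,-0.042,0,0,0,-0.048,0,0,0]'

```text
t: 17.1
position: [0.5799, 0.0898, -0.0083]
ee_rot: [-2.34, -2.096, -0.0]
contact_force: [0.0, 1.8, 0.2]
finger_gap: 0.046
```

```bash
python3 goto.py;python3 - <<'E'
from m import *
s=bot.sense();print('tcp rf',rf(s['position']))
a=bot.grab_frame('scene');b=bot.grab_frame('side')
cv2.imwrite('pics/scene12.png',a);cv2.imwrite('pics/side12.png',b)
cv2.imwrite('pics/c12a.png',cv2.resize(a[190:310,320:520],None,fx=4,fy=4,interpolation=cv2.INTER_CUBIC))
cv2.imwrite('pics/c12b.png',cv2.resize(b[190:390,80:340],None,fx=3,fy=3,interpolation=cv2.INTER_CUBIC))
E
```

```text
t 17.1 pos [ 0.5799  0.0898 -0.0083] angle deg 83.69390334774604 tilt z [ 0.  0. -1.] F [0.0047 1.817  0.1913] gap 0.04595387694265387 q [0.1511 0.5557 1.8533 0.     0.7325 0.2612]
tcp rf [-0.1592  0.0002]
```

View pics/c12a.png

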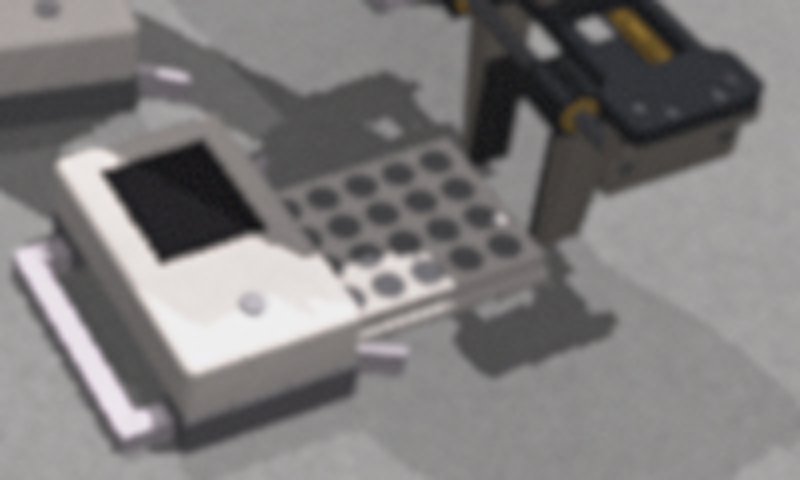

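View pics/c12b.png

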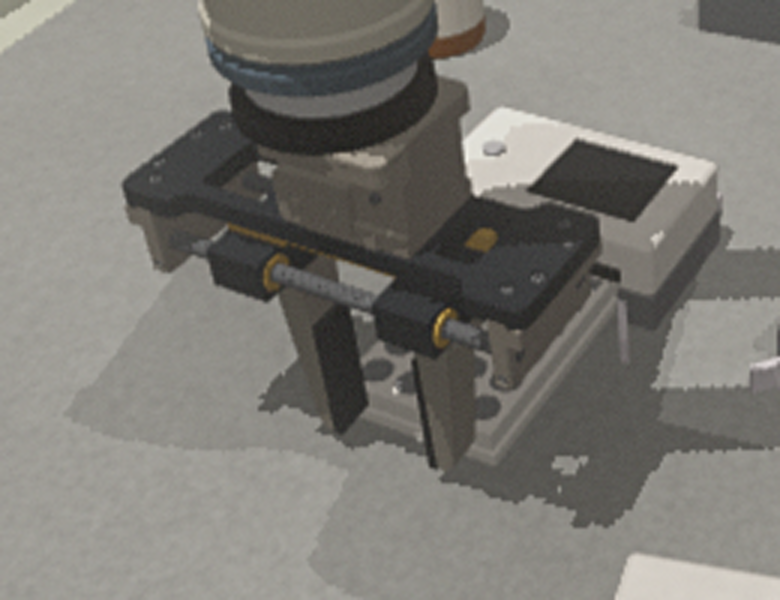

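```bash
python3 - <<'E'
from m import *
s=bot.sense();R=cv2.Rodrigues(np.array(s['ee_rot']))[0];p=np.array(s['position'])
for z in (-.055,-.069,-.08):
  for dx in (-.0375,.0375):
    print(z,dx,'sceneCrop',(proj('scene',p+R@np.array([dx,.0945,z]))-[320,190])*4,'sideCrop',(proj('side',p+R@np.array([dx,-.0945,z]))-[80,190])*3)
E
```

```text
-0.055 -0.0375 sceneCrop [576.1705 304.3501] sideCrop [618.9288 382.6729]
-0.055 0.0375 sceneCrop [730.5802 250.2361] sideCrop [529.1573 507.1712]
-0.069 -0.0375 sceneCrop [582.0832 280.7663] sideCrop [617.5554 358.5548]
-0.069 0.0375 sceneCrop [738.0833 226.5704] sideCrop [526.3576 482.3728]
-0.08 -0.0375 sceneCrop [586.8243 261.8556] sideCrop [616.451  339.1605]
-0.08 0.0375 sceneCrop [744.097  207.6025] sideCrop [524.101  462.3843]
```

The gripper body also sits about 45 mm higher than nominal, so it clears the bridge easily. The plate has entered the lane. I continue.

Request:
jog_arm --commands '[-0.006,0,0,0,-0.012,0,0,0,-0.018,0,0,0,-0.024,0,0,0,-0.03,0,0,0,-0.036,0,0,0,-0.042,0,0,0,-0.048,0,0,0]'

```text
t: 18.0
position: [0.5745, 0.0421, -0.0084]
ee_rot: [-2.34, -2.096, 0.0]
contact_force: [0.4, 0.3, -1.0]
finger_gap: 0.0462
```

```bash
python3 goto.py;python3 - <<'E'
from m import *
s=bot.sense();print('tcp rf',rf(s['position']))
a=bot.grab_frame('scene')
cv2.imwrite('pics/c13a.png',cv2.resize(a[170:310,320:520],None,fx=4,fy=4,interpolation=cv2.INTER_CUBIC))
E
```

```text
t 18.0 pos [ 0.5745  0.0421 -0.0084] angle deg 83.69296871365434 tilt z [-0.0001  0.     -1.    ] F [ 0.3601  0.3035 -0.9774] gap 0.04620401913136894 q [0.0705 0.5441 1.8773 0.     0.7203 0.1806]
tcp rf [-0.1112  0.0001]
```

View pics/c13a.png

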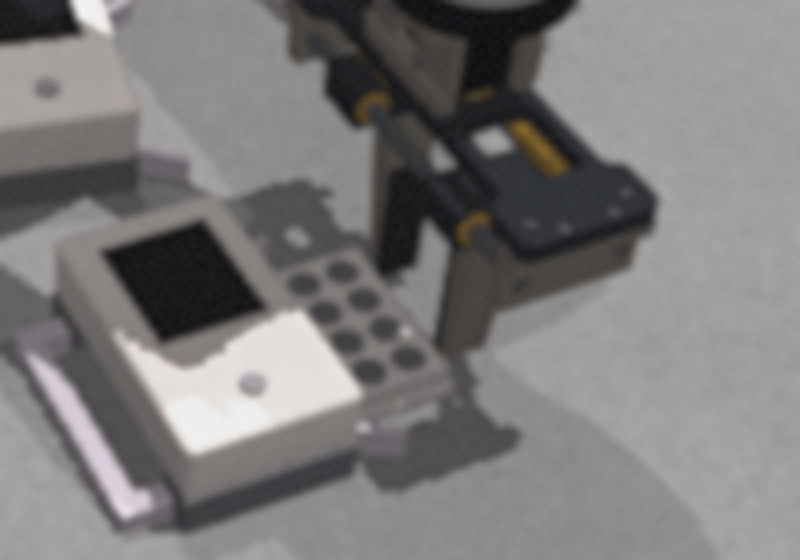

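Request:
jog_arm --commands '[-0.003,0,0,0,-0.006,0,0,0,-0.009,0,0,0,-0.012,0,0,0,-0.014,0,0,0,-0.016,0,0,0,-0.018,0,0,0,-0.02,0,0,0]'

```text
t: 18.85
position: [0.5724, 0.0226, -0.0083]
ee_rot: [-2.34, -2.096, 0.0]
contact_force: [0.3, 0.4, -0.0]
finger_gap: 0.0465
```

Request:
jog_arm --commands '[-0.001,0,0,0,-0.001,0,0,0,-0.002,0,0,0,-0.002,0,0,0,-0.003,0,0,0,-0.003,0,0,0,-0.004,0,0,0,-0.004,0,0,0]'

```text
t: 19.65
position: [0.572, 0.0187, -0.0083]
ee_rot: [2.34, 2.096, 0.0]
contact_force: [-0.0, 0.4, -0.8]
finger_gap: 0.0459
```

```bash
python3 goto.py;python3 - <<'E'
from m import *
s=bot.sense();print('tcp rf',rf(s['position']))
E
```

```text
t 19.65 pos [ 0.572   0.0187 -0.0083] angle deg 83.69814565542838 tilt z [ 0.0001 -0.     -1.    ] F [-0.0331  0.4446 -0.8477] gap 0.0458798323216227 q [ 0.0301  0.5398  1.8857 -0.      0.716   0.1401]
tcp rf [-0.0877  0.0002]
```

Request:
jog_arm --commands '[-0.0005,0,0,0,-0.001,0,0,0,-0.001,0,0,0,-0.0015,0,0,0,-0.0015,0,0,0,-0.002,0,0,0,-0.002,0,0,0,-0.002,0,0,0]'

```text
t: 20.45
position: [0.5718, 0.0167, -0.0083]
ee_rot: [2.34, 2.096, 0.0]
contact_force: [0.3, 1.0, -0.2]
finger_gap: 0.0458
```

Request:
jog_arm --commands '[0,0,0,0,-0.0005,0,0,0,-0.0005,0,0,0,-0.001,0,0,0,-0.001,0,0,0,-0.001,0,0,0,-0.001,0,0,0,-0.001,0,0,0]'

```text
t: 21.25
position: [0.572, 0.0162, -0.0083]
ee_rot: [2.34, 2.096, 0.001]
contact_force: [0.8, 5.5, -0.3]
finger_gap: 0.0457
```

```bash
python3 goto.py;python3 - <<'E'
from m import *
s=bot.sense();print('tcp rf',rf(s['position']),s['torque'])
a=bot.grab_frame('scene');cv2.imwrite('pics/scene14.png',a)
cv2.imwrite('pics/c14a.png',cv2.resize(a[190:310,320:480],None,fx=5,fy=5,interpolation=cv2.INTER_CUBIC))
E
```

```text
t 21.25 pos [ 0.572   0.0162 -0.0083] angle deg 83.69005055651583 tilt z [ 0.0005  0.0005 -1.    ] F [ 0.7753  5.4937 -0.2729] gap 0.045732344759391634 q [0.0254 0.5394 1.8864 0.0007 0.7152 0.135 ]
tcp rf [-0.0851  0.0004] [ 0.9345 -0.2711 -0.0243]
```

View pics/c14a.png

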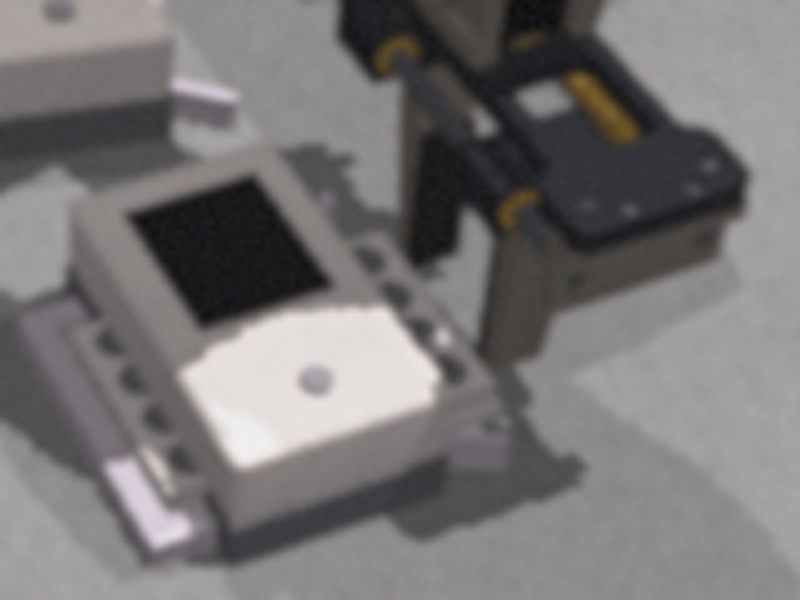

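The push force jumped to 5.5 N exactly at the nominal home position. The crop shows the plate's leading edge against the stop bar along its full width, from crop (85,330) to (190,490). Back straight off, rise and verify.

Request:
jog_arm --commands '[0.004,0,0,0,0.012,0,0,0,0.022,0,0,0,0.034,0,0,0,0.046,0,0,0,0.056,0,0,0,0.06,0,0,0,0.06,0,0,0]'

```text
t: 22.1
position: [0.5783, 0.0762, -0.0084]
ee_rot: [2.339, 2.097, -0.0]
contact_force: [-0.6, 0.4, -1.2]
finger_gap: 0.0458
```

Request:
jog_arm --commands '[0,0,-0.04,0,0,0,-0.08,0,0,0,-0.12,0,0,0,-0.16,0,-0.03,0,-0.21,0,-0.06,0,-0.26,0,-0.1,0,-0.29,0,-0.13,0,-0.29,0]'

```text
t: 22.9
position: [0.5654, -0.055, 0.2861]
ee_rot: [2.336, 2.094, 0.006]
contact_force: [1.0, -0.7, -1.0]
finger_gap: 0.0465
```

Request:
jog_arm --commands '[-0.01,0,0,0,-0.01,0,0,0,-0.01,0,0,0,-0.01,0,0,0,-0.01,0,0,0,-0.01,0,0,0,-0.01,0,0,0,-0.01,0,0,0]'

```text
t: 23.7
position: [0.563, -0.0634, 0.2816]
ee_rot: [-2.34, -2.096, 0.0]
contact_force: [0.2, -0.6, 0.1]
finger_gap: 0.0458
```

```bash
python3 goto.py;python3 - <<'E'
from m import *
s=bot.sense();json.dump({k:np.array(s[k]).tolist() for k in('position','ee_rot')},open('w15.json','w'))
c=bot.grab_frame('wrist');a=bot.grab_frame('scene');b=bot.grab_frame('side')
for n,i in(('scene',a),('side',b),('wrist',c)): cv2.imwrite(f'pics/{n}15.png',i)
cv2.imwrite('pics/c15a.png',cv2.resize(a[190:310,320:480],None,fx=5,fy=5,interpolation=cv2.INTER_CUBIC))
cv2.imwrite('pics/c15b.png',cv2.resize(b[210:350,160:340],None,fx=4,fy=4,interpolation=cv2.INTER_CUBIC))
cv2.imwrite('pics/c15c.png',cv2.resize(c[90:290,220:440],None,fx=3,fy=3,interpolation=cv2.INTER_CUBIC))
E
```

```text
t 23.7 pos [ 0.563  -0.0634  0.2816] angle deg 83.72312990501513 tilt z [-0.0001  0.     -1.    ] F [ 0.233  -0.6198  0.0533] gap 0.04582729116058847 q [-0.1148  0.19    1.6589  0.      1.2928 -0.0053]
```

View pics/c15a.png

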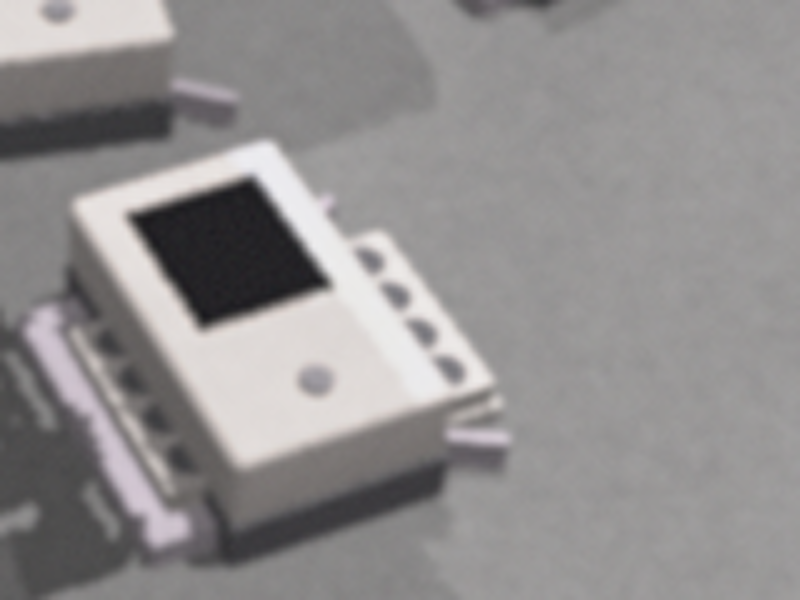

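View pics/c15c.png

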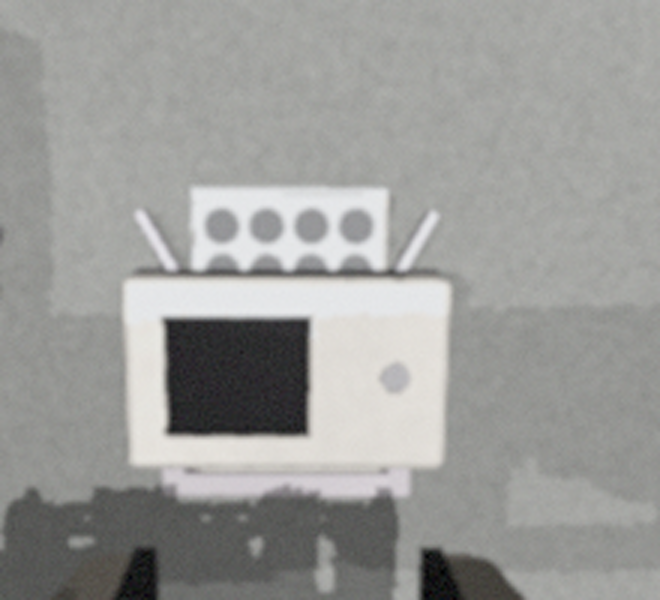

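View pics/side15.png

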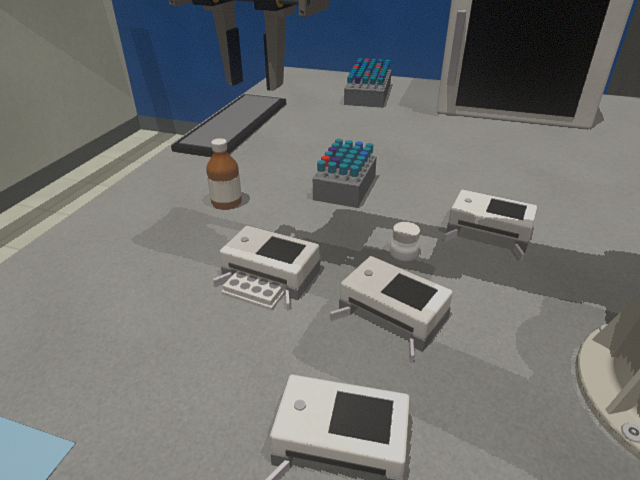

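```bash
python3 - <<'E'
from m import *
w=json.load(open('w15.json'))
f=lambda x,y:(220+x/3,90+y/3)
g=lambda x,y,z:rf(onz('wrist',f(x,y),z,w))
for nm,x,y,z in [('spotL',222,225.5,.016),('spotR',357,225,.016),('rearL',191,188,.016),('rearR',388,187,.016),('tipL',139,211,.014),('tipR',436,212,.014),('baseL',175,270,.014),('baseR',399,270,.014)]: print(nm,g(x,y,z))
corners('wrist',[f(125,280),f(449,280),f(443,466),f(132,466)],.052,w)
h=lambda x,y,z:rf(onz('scene',(320+x/5,190+y/5),z))
print('scene gap stop/plate lead edge', h(72,328,.014),h(170,497,.014),'stop',h(55,310,.012),h(170,515,.012))
E
```

```text
spotL [-0.0587 -0.0277]
spotR [-0.0589  0.0305]
rearL [-0.0743 -0.0408]
rearR [-0.0747  0.0435]
tipL [-0.0647 -0.0636]
tipR [-0.0643  0.0647]
baseL [-0.0395 -0.0488]
baseR [-0.0395  0.0494]
wrist centre [ 0.5626 -0.0687] reader frame [0.0003 0.0004] len [0.1305 0.0777 0.1313 0.0777] ang rel [ 0.0008  0.427   0.003  -0.1208]
scene gap stop/plate lead edge [ 0.0486 -0.0401] [0.0502 0.0428] stop [ 0.0498 -0.0522] [0.0527 0.0482]
```

Checks in the reader frame:
- **Position:** x ≈ -10.5 mm and y ≈ +1 mm.
- **Square:** within about 0.3°.
- **Surroundings:** the bystanders look unmoved and the arm is clear.

I'll hand it in.

```bash
python3 - <<'E'
from bench import bot
print(bot.sign_off())
E
```

```text
the job is handed in; nothing more can be done
None
```

The plate is home against the stop, and I handed the job in at about 24 s; the robot reports no verdict.

I squared and centred the plate with a two-finger sideways push on its long edge. I then pushed it from its rear edge into the lane of the farthest reader. At the nominal home position the push force rose to 5.5 N, and I backed off and lifted clear.

| Last check (reader frame) | Measured | Limit |
|---|---|---|
| x of plate | about -10.5 mm | -15.5 to -6 mm |
| y of plate | about +1 mm | ±6 mm |
| Squareness to the lane | within about 0.3° (0.005 rad) | 0.05 rad |

In the last pictures the plate lies flat with its leading edge along the stop. The rack, bottle and jar look unmoved (judged by eye, not measured), and the robot touches nothing.

**What disagreed:** `bot.tip_extent` says the fingertips are 19 mm ahead of the tool point, but the cameras put them about 15 mm behind it. Because of that my first sideways pass went over the plate without touching it. I then worked from the measured tip height, which put the TCP at about -8 mm. The reader's top corners also triangulated to about 48 mm high instead of the stated 54 mm, probably because its edges are rounded.

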